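# Set the swing-arm contact microscope on the red soil dish

## Task

Swing the contact microscope on its stiff two-link arm over the covered dish of brick-red soil, then slide the microscope head down its rail until the sprung nosepiece rests lightly on the middle of the dish's lid, so that it stays there when you let go. Lids are thin glass, so feel for the contact and press gently, and leave both dishes and the bottles standing where they are.

Things in the scene. Friction and masses are not known exactly. Their poses are not given: they have to be found in the camera images.
- shoulder_axis (a point): point on the vertical shoulder axis of the fixed microscope stand (off-white base plate 150 x 190 x 20 mm, steel column 25 mm thick), 140 mm above the worktop. Frame of the stand, z up: with both arm joints at 0 the whole arm points along its minus x axis.
- shoulder (a joint): angle of the lower link about the shoulder axis, rad, positive anticlockwise seen from above, limits +-1.9; 0 = along the stand's minus x. Stiff friction hinge, about 1.5 Nm to move, stays where left. The lower link is a level off-white bar with a blue stripe, 20 mm wide, z 128 to 152 mm, 200 mm from shoulder to elbow axis.
- elbow_axis (a point): point on the vertical elbow axis at the far end of the lower link, 140 mm above the worktop. The black barrels at shoulder and elbow are 42 mm across; the knurled nuts on them reach z 172 mm.
- elbow (a joint): angle of the upper link against the lower link, rad, positive anticlockwise seen from above, limits +-2.35, 0 = straight on. Friction hinge, about 0.4 Nm, stays where left. The upper link is a level bar 20 mm wide, z 122 to 146 mm; 165 mm from the elbow axis it ends in an upright rail 26 mm wide, z 57 to 191 mm. The optical axis lies 85 mm beyond the rail, 250 mm from the elbow axis.
- scope: microscope head: off-white upright drum with a blue band, 92 mm diameter, 62 mm high (too wide to grip), on a black carriage at the rail. Origin on the optical axis at the drum's underside, z up, x points back to rail and elbow. Held by friction; pressed with about 6 N it slides straight down (origin z from 115 mm at the top to 30 mm) and stays where left.
- scope_top (a point): centre of the drum's flat top, on the optical axis. Under the drum hangs a spacer tube, screwed in or out by the last user, with a sprung clear nosepiece 43 mm in diameter: its lower rim is somewhere from 19 to 39 mm below the drum's underside, not measured. Pressed with 2 to 6 N the nosepiece springs in by up to 6 mm; beyond that it is solid.
- dish_red: covered glass petri dish with brick-red soil (pinkish through the glass), 65 mm in diameter, 18 mm high, 90 g, loose on the worktop; origin at the centre of its underside. The nosepiece must come to rest on the middle of its lid.
- dish_sand: the same kind of dish, with pale sand; it stays where it is
- amber_near: brown glass bottle with black cap, 54 mm in diameter, 99 mm high, loose bystander; origin at the centre of its underside
- weighing_bottle: small low glass bottle with glass lid, 44 mm in diameter, 57 mm high, loose bystander; origin at the centre of its underside
Things that resemble listed ones, but are neither listed nor needed, are in the scene too. What is shaped like the dish_red but turquoise or yellow is not meant.

How it is judged:
By the outcome, as a careful person would: the job done as asked, in the order asked, and still so for the second after the job is handed in, with the robot touching nothing.
It also fails if it takes over 72 s, if anything falls off the work surface, if the arm or the gripper's body presses on something with over 40 N, if the wrist force passes 120 N, or if a joint passes its speed limit or range.

## Robot

A 6-joint arm with a two-finger parallel gripper is mounted at the origin on a cart in front of the work surface, level with it; the furniture and walls round the work are solid. World frame = base frame: x ahead of the robot, y to its left, z up, the work surface at z = 0. Lengths are in mm, angles in rad, forces in N, time in s.
With the tool pointing down it reaches from about 300 to 775 mm from the base axis. Payload 14.6 kg.
Tool frame: the origin (TCP) lies at the very end of the fingers, on their centre line; the grasp point (between the pads) lies 19 mm behind it; z points along the fingers, y is the line along which they close (so a half turn about z gives the same grasp; the last joint's range is limited). The gripper opens to 94 mm and grips with 3 to 60 N. Pads are 16 mm wide; open, the fingers measure 119 mm over their backs; the gripper's body (75 mm by 177 mm) begins 78 mm behind the grasp point.
Start: joints at [1.24, 0.3, 1.521, -0, 1.321, -0.067], TCP at [143.411, 530.964, 205.446] pointing down, gripper open.
Joint ranges: [-3.03, 3.03], [-0.79, 2.21], [0.23, 2.52], [-1.04, 4.18], [0, 3.07], [-2.55, 2.55]. Speed limits (rad/s): [2.22, 2.22, 2.57, 3.14, 3.14, 3.14].

## Interface

Orientations are given as [roll, pitch, yaw] about the fixed x, y, z axes, in that order (R = Rz(yaw) Ry(pitch) Rx(roll)).
In Python, from cell import manip gives the robot as it stands.
- The arm moves only by the tool servo_tool, never from a script. Its argument "rows" is a list of rows, each a list of 7 numbers: the turn, a rotation vector about the world's x, y, z in degrees, then the shift along the world's x, y, z in mm, then the closure, from 0 (fully open) to 1 (shut). In form: [[rx, ry, rz, dx, dy, dz, fingers], ...]. A call has 1 to 20 rows; each row shifts and turns the commanded pose from where the row before left it; what a row does not reach is not made up. A row lasts 1/8 s, in which the tool goes at most 62.5 mm and 10.7 degrees, less where a joint would pass 70% of its speed; a pose out of reach is approached as far as the arm can. A call with a gripper value outside its range is refused whole. The fingers move at their own pace and stop on an object; "grip_force" is the grip in N (left out, the last holds). Time passes only in rows, so rows that do not move let the fingers close. It gives the time, the measured TCP pose, the force, the opening and the grip force at its end, in the units of the state.
- manip.read_state(): the state, without advancing time (a new reading comes with each control period).
- manip.camera(name): name is "side" or "top" or "wrist"; returns the picture (400x640x3 uint8, red, green, blue); there is no depth.
- manip.camera_info(name): a dict with "fx", "fy", "cx", "cy" (pixels), "position" and "rotation" of the camera in the world; the wrist camera has in their place "T_tool_cam" (4x4, takes a point from camera to tool coordinates, whose origin is the TCP and whose axes are the flange's). Camera axes: x right, y down, z forward; pixel columns grow to the right and rows downward; lengths in mm; the calibration is good to about 2 mm. A picture is of the moment at which its call begins: read the wrist's pose just before it. camera_info takes no time and is no camera call.
- manip.sign_off(): hands the job in; it is judged then, once.
The state is a dict: "clock": time; "joints": joint angles; "qd": joint speeds; "effort": joint torques, N m; "eef_pos": TCP position; "eef_rot": TCP orientation; "wrist_force": force on the tool from outside, world axes, zero at the start; "moment": the same for the moment, N m; "finger_gap": finger opening in mm; "finger_force": force on a finger pad.
Only numpy, scipy, OpenCV 4.12 (cv2) and the standard library are available. Lean on these libraries where they do the work, as an engineer would, in place of code of your own. Each camera call takes 0.05 s, during which the arm holds its last target. There are 200 camera calls.

## Working session

There is one attempt and no reset: what is moved stays moved. The work goes in short steps, Python scripts to look and compute and a tool call to move; the robot and the scene stay as the last step left them, time stands still between calls to the robot, and variables do not carry over. Pictures are saved under pics/ and viewed, at most 11 in all, crops included, and the job is handed in when it is done.

Besides the shell and the picture viewer there is one more tool, called after "Emit:" in YAML: its name, and indented under it one key for each argument. servo_tool: Moves the arm, as the interface text tells. Its arguments: {"type":"object","properties":{"rows":{"type":"array","items":{"type":"array","items":{"type":"number"}}},"grip_force":{"type":"number"}},"required":["rows"]}

```bash
mkdir -p pics; ls
python3 - <<'E'
from cell import manip
import cv2,numpy as np
print(manip.read_state())
for n in("side","top"):
    cv2.imwrite(f"pics/{n}0.png",manip.camera(n)[:,:,::-1])
    print(n,manip.camera_info(n))
print(manip.camera_info("wrist"))
E
```

```text
pics
{'clock': 0.0, 'joints': array([ 1.24039620e+00,  3.00489272e-01,  1.52157833e+00, -7.11051571e-06,
        1.32070029e+00, -6.66039684e-02]), 'qd': array([ 0.00099619,  0.00081308, -0.00086156,  0.00139204, -0.00064509,
        0.00011142]), 'effort': array([ 2.01685027e-03, -5.31807876e+01, -3.52742279e+01,  7.09387986e-02,
        2.43975897e-02, -8.23350570e-05]), 'eef_pos': array([143.3323836 , 530.72321586, 204.87752894]), 'eef_rot': array([-3.14041956e+00, -7.13457316e-05,  2.87779821e+00]), 'wrist_force': array([-0.32001374,  0.6752807 , -0.09055235]), 'moment': array([-0.01470828, -0.00226612, -0.02527217]), 'finger_force': 0.0, 'finger_gap': 94.03960977652547}
side {'fx': 471.1918301979233, 'fy': 471.1918301979233, 'cx': 324.9262427279029, 'cy': 202.988584775211, 'position': array([ 209.67637322, -838.43198017,  767.26931236]), 'rotation': array([-2.18567796e+00, -2.92233812e-04, -3.85533988e-01])}
top {'fx': 394.0719582702804, 'fy': 394.0719582702804, 'cx': 308.6805058295542, 'cy': 196.97110900914242, 'position': array([ 320.10543093,   -2.2853298 , 1293.10792394]), 'rotation': array([-2.93881306, -0.00344496, -1.59336871])}
{'fx': 322.2841487689103, 'fy': 322.2841487689103, 'cx': 318.83641851177913, 'cy': 203.70912389139093, 'T_tool_cam': array([[ 1.36076887e-04, -9.64909696e-01, -2.62581912e-01,
         7.66327747e+01],
       [ 9.99999535e-01, -1.19412577e-04,  9.57031562e-04,
         1.87953233e-01],
       [-9.54804616e-04, -2.62581920e-01,  9.64909231e-01,
        -1.78592460e+02],
       [ 0.00000000e+00,  0.00000000e+00,  0.00000000e+00,
         1.00000000e+00]])}
```

View pics/top0.png

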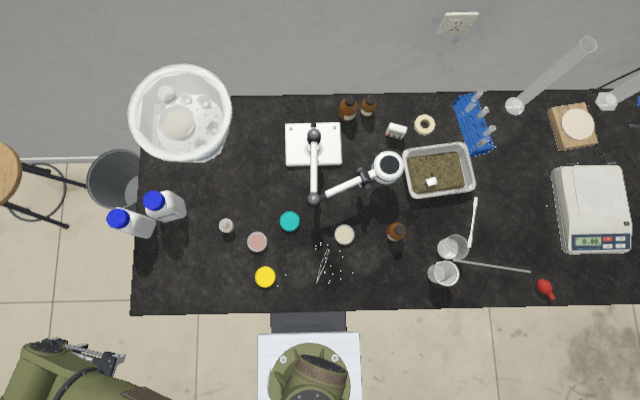

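View pics/side0.png

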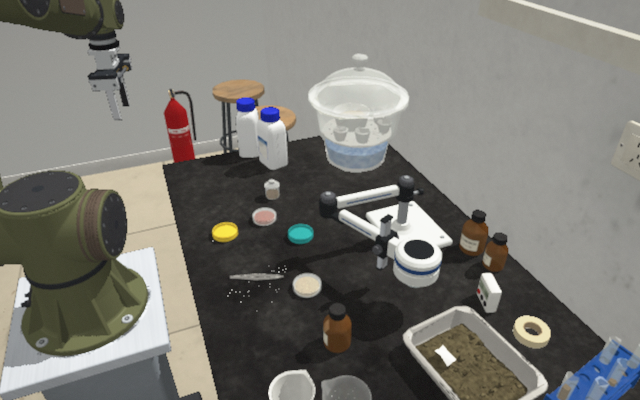

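The top view shows the scope drum at (388,167), elbow (314,199) and shoulder (313,133). There are four dish-like things: pinkish (257,242), turquoise (289,221), yellow (265,277) and sand (344,234). The pinkish one fits the description of the brick-red dish. The amber_near bottle is at (396,231) and the weighing bottle at (226,226).

```bash
cat > h.py <<'E'
from cell import manip
import cv2,numpy as np
from scipy.spatial.transform import Rotation as Ro
def cam(n,s=None):
    c=manip.camera_info(n)
    if n!="wrist": return c,Ro.from_euler("xyz",c["rotation"]).as_matrix(),np.array(c["position"])
    R=Ro.from_euler("xyz",s["eef_rot"]).as_matrix(); T=c["T_tool_cam"]
    return c,R@T[:3,:3],R@T[:3,3]+s["eef_pos"]
def ray(n,u,v,s=None):
    c,R,p=cam(n,s); return p,R@np.array([(u-c["cx"])/c["fx"],(v-c["cy"])/c["fy"],1])
def onz(n,u,v,z,s=None):
    p,d=ray(n,u,v,s); return p+d*(z-p[2])/d[2]
def tri(*rays):
    A=np.zeros((3,3));b=np.zeros(3);ms=[]
    for p,d in rays:
        d=d/np.linalg.norm(d);M=np.eye(3)-np.outer(d,d);A+=M;b+=M@p;ms.append((M,p))
    x=np.linalg.solve(A,b); return x,[round(float(np.linalg.norm(M@(x-p))),1) for M,p in ms]
def proj(n,X,s=None):
    c,R,p=cam(n,s); q=R.T@(np.array(X)-p); return c["cx"]+c["fx"]*q[0]/q[2],c["cy"]+c["fy"]*q[1]/q[2]
E
python3 - <<'E'
from h import *
np.set_printoptions(precision=1,suppress=True)
t=cv2.imread("pics/top0.png");s=cv2.imread("pics/side0.png")
def blob(im,lo,hi,seed,r=20):
    h=cv2.cvtColor(im,cv2.COLOR_BGR2HSV); m=cv2.inRange(h,lo,hi)
    k=np.zeros_like(m);cv2.circle(k,seed,r,255,-1);m&=k
    n,l,st,ce=cv2.connectedComponentsWithStats(m); i=1+np.argmax(st[1:,4]); return ce[i],st[i]
for nm,lo,hi,a,b in [("red",(0,25,90),(15,160,255),(257,242),(264,216)),("sand",(0,8,120),(40,140,255),(344,234),(307,285)),("yel",(20,150,100),(35,255,255),(265,277),(225,232)),("turq",(75,120,80),(100,255,255),(289,221),(300,234)),]:
    (p,sp),(q,sq)=blob(t,lo,hi,a),blob(s,lo,hi,b)
    print(nm,p,sp[2:],q,sq[2:],tri(ray("top",*p),ray("side",*q)),onz("top",*p,15),onz("side",*q,15))
for nm,a,b,z in [("shoulder",(313.5,133),(406,182),172),("elbow",(314,198.5),(328,194),172),("scope",(388.5,167),(417,249),177),("weigh",(226,224),(272,183),57),("amber",(399,228),(337,313),99)]:
    print(nm,tri(ray("top",*a),ray("side",*b)),onz("top",*a,z),onz("side",*b,z))
A=cv2.resize(t[100:290,200:430],None,fx=3.4,fy=3.1,interpolation=2);A=A[:590]
cv2.imwrite("pics/topc.png",A)
B=cv2.resize(s[160:310,180:480],None,fx=2.6,fy=2.6,interpolation=2);cv2.imwrite("pics/sidec.png",B)
E
```

```text
red [256.9 241.6] [ 17  17 225] [263.9 217.1] [ 21  15 247] (array([439. , 159.3,   7.2]), [0.8, 0.8]) [439.1 158.2  15. ] [435.8 149.2  15. ]
sand [343.9 234.3] [ 19  19 259] [306.5 285.3] [ 28  25 515] (array([ 456.1, -124.6,    9.7]), [0.9, 0.9]) [ 456.4 -124.3   15. ] [ 453.4 -129.5   15. ]
yel [264.7 276.6] [ 21  22 356] [224.6 231.6] [ 26  20 438] (array([327.2, 133.5,  10.3]), [0.5, 0.5]) [327.6 133.   15. ] [326.  127.6  15. ]
turq [289.3 220.7] [ 21  21 331] [300.3 233.3] [ 26  20 437] (array([504.7,  52.9,  11.1]), [0.7, 0.7]) [504.9  52.6  15. ] [502.5  48.3  15. ]
shoulder (array([749.9, -29.9, 157.2]), [2.0, 2.0]) [746.3 -30.3 172. ] [734.4 -49.8 172. ]
elbow (array([546.2, -26.8, 171.4]), [0.5, 0.5]) [545.6 -26.7 172. ] [546.4 -27.6 172. ]
scope (array([ 641.3, -252.8,  158. ]), [1.7, 1.7]) [ 634.2 -247.9  177. ] [ 629.7 -271.   177. ]
weigh (array([493. , 252.7,  47.2]), [1.2, 1.2]) [492.7 250.5  57. ] [488.  237.9  57. ]
amber (array([ 461.4, -287. ,   86.8]), [3.0, 3.0]) [ 463.  -284.9   99. ] [ 453.9 -296.6   99. ]
```

View pics/topc.png

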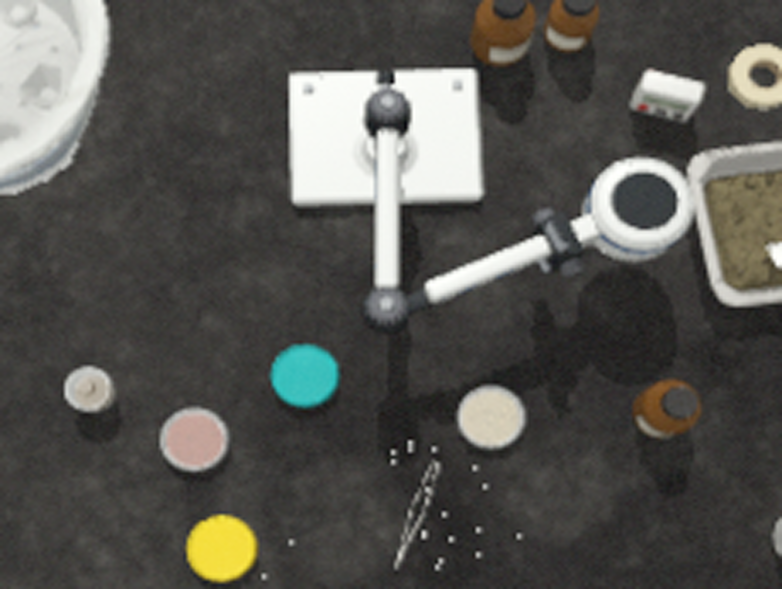

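View pics/sidec.png

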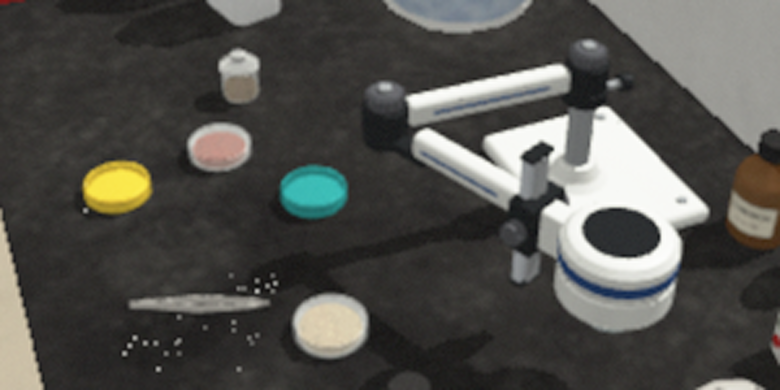

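The enlarged crops confirm that the target is the pinkish dish (crop 195,440, between the weighing bottle and the yellow dish). The head hangs right of the elbow, and the arm is bent with a positive elbow angle.

Next I'll refine the axes with the better pixels and plan the joint angles.

Run:
```python
from h import *
np.set_printoptions(precision=1,suppress=True)
T=lambda x,y:(200+x/3.4,100+y/3.1)
S=lambda x,y:(180+x/2.6,160+y/2.6)
P={}
for nm,a,b in [("shoulder",(387,110),(590,58)),("elbow",(387,306),(386,103)),("scopeTop",(643,200),(620,232)),("railTop",(553,218),(539,153)),("basefrontL",(292,205),(485,147)),("basebackR",(476,70),(607,108)),("lowerEndNearSh",(387,135),(565,77)),("basin_R",(107,50),(530,5))]:
    x,r=tri(ray("top",*T(*a)),ray("side",*S(*b)));P[nm]=x;print(nm,x,r)
sh,el,sc=P["shoulder"],P["elbow"],P["scopeTop"]
print(np.linalg.norm((el-sh)[:2]),np.linalg.norm((sc-el)[:2]))
d=np.array([439,159])
for s0 in (sh[:2],el[:2]+[200,-2]):
    v=d-s0;L=np.hypot(*v);e=np.arccos((L*L-102500)/1e5)
    a=np.degrees(np.arctan2(v[1],v[0])-np.arctan2(250*np.sin(e),200+250*np.cos(e)));print("lower",a,"e",np.degrees(e),"upper",a+np.degrees(e))
```

```text
shoulder [746.4 -32.2 157. ] [2.3, 2.3]
elbow [548.2 -26.5 155.5] [0.1, 0.1]
scopeTop [ 646.6 -254.2  157.7] [0.7, 0.7]
railTop [ 622.3 -170.   181.1] [2.4, 2.4]
basefrontL [694.9  61.8   4.2] [1.4, 1.4]
basebackR [ 755.  -103.4  157.5] [27.9, 27.9]
lowerEndNearSh [724.2 -31.3 141.6] [0.5, 0.5]
basin_R [851.6 243.9  44.9] [8.7, 8.7]
198.25786519034833 248.07046539543126
lower 106.6689551303664 e 73.42201970019626 upper 180.09097483056266
lower 107.22290046319627 e 73.5918336795904 upper 180.81473414278668
```

Emit:
servo_tool:
  rows:
    - [0, 0, 0.9, 30.2, -37.2, 1.7, 0.3]
    - [0, 0, 0.9, 30.2, -37.2, 1.7, 0.3]
    - [0, 0, 0.9, 30.2, -37.2, 1.7, 0.3]
    - [0, 0, 0.9, 30.2, -37.2, 1.7, 0.3]
    - [0, 0, 0.9, 30.2, -37.2, 1.7, 0.3]
    - [0, 0, 0.9, 30.2, -37.2, 1.7, 0.3]
    - [0, 0, 0.9, 30.2, -37.2, 1.7, 0.3]
    - [0, 0, 0.9, 30.2, -37.2, 1.7, 0.3]
    - [0, 0, 0.9, 30.2, -37.2, 1.7, 0.3]
    - [0, 0, 0.9, 30.2, -37.2, 1.7, 0.3]
    - [0, 0, 0.9, 30.2, -37.2, 1.7, 0.3]
    - [0, 0, 0.9, 30.2, -37.2, 1.7, 0.3]
    - [0, 0, 0.9, 30.2, -37.2, 1.7, 0.3]
    - [0, 0, 0.9, 30.2, -37.2, 1.7, 0.3]
    - [0, 0, 0.9, 30.2, -37.2, 1.7, 0.3]
    - [0, 0, 0, 0, 0, 0, 0.3]
    - [0, 0, 0, 0, 0, 0, 0.3]

```text
clock: 2.22
eef_pos: [596.0, -26.7, 230.5]
eef_rot: [3.141, -0.001, 3.113]
wrist_force: [-0.3, 0.3, -0.4]
finger_gap: 65.7
finger_force: 0.0
```

Run:
```python
from h import *
s=manip.read_state();print(s["clock"],s["joints"],s["eef_pos"],s["eef_rot"],s["wrist_force"],s["finger_gap"])
cv2.imwrite("pics/w1.png",manip.camera("wrist")[:,:,::-1])
for nm,X in dict(sh=(746.4,-32.2,157),el=(548,-26.5,155),tcp=s["eef_pos"]).items(): print(nm,proj("wrist",X,s))
```

```text
2.225 [-1.06156003e-01  3.88599739e-01  1.34447815e+00  1.68064977e-04
  1.40950630e+00 -1.64859434e+00] [596.00092891 -26.65546921 230.47171005] [ 3.14135024e+00 -9.75644929e-04  3.11320771e+00] [-0.2676463   0.3038206  -0.36784016] 65.74315370743294
sh (np.float64(316.9042719066129), np.float64(366.53744683877744))
el (np.float64(316.63844817787043), np.float64(153.819470016598))
tcp (np.float64(318.1026463997295), np.float64(248.8501811235135))
```

View pics/w1.png

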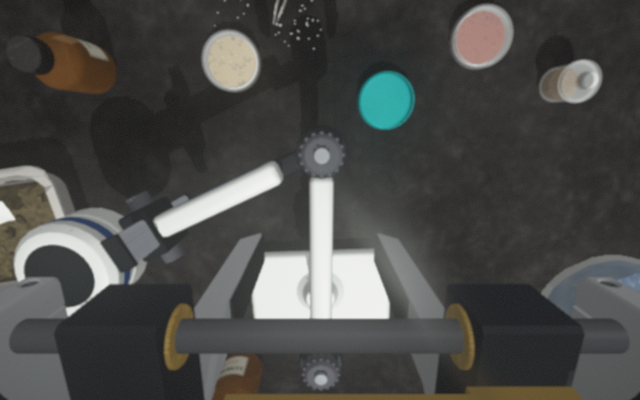

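The wrist view shows the elbow nut at (322,156), the shoulder nut at (320,377), the red dish at (482,37), the weighing bottle at (580,80) and the lower link upright between the fingers.

Run:
```python
from h import *
np.set_printoptions(precision=1,suppress=True)
s=manip.read_state()
for nm,u,v,z,t in [("el",322,156,168,(313.8,198.7)),("sh",320,378,168,(313.8,135.5)),("red",482,37,15,(256.9,241.6)),("turq",386,100,15,(289.3,220.7)),("sand",231,60,15,(343.9,234.3))]:
    print(nm,onz("wrist",u,v,z,s),onz("top",*t,z),tri(ray("wrist",u,v,s),ray("top",*t)))
print("basin edge",onz("wrist",545,290,150,s))
```

```text
el [548.3 -22.1 168. ] [545.8 -26.2 168. ] (array([548.8, -24.2, 157.2]), [2.3, 2.3])
sh [749.5 -29.  168. ] [739.9 -31.1 168. ] (array([733.7, -29.6, 184.6]), [1.0, 1.0])
red [439.6 160.3  15. ] [439.1 158.1  15. ] (array([439.5, 158.4,  17.6]), [0.9, 0.9])
turq [503.5  55.3  15. ] [504.9  52.5  15. ] (array([503.6,  52.5,  26.6]), [0.6, 0.6])
sand [ 455.6 -121.1   15. ] [ 456.4 -124.2   15. ] (array([ 455.9, -123.1,   12.7]), [1.5, 1.5])
basin edge [676.1 175.7 150. ]
```

Emit:
servo_tool:
  rows:
    - [0, 0, 0, 0, 0, -27, 0.3]
    - [0, 0, 0, 0, 0, -27, 0.3]
    - [0, 0, 0, 0, 0, -27, 0.3]
    - [0, 0, 0, 0, 0, -27, 0.3]
    - [0, 0, 0, 0, 0, 0, 0.72]
    - [0, 0, 0, 0, 0, 0, 0.72]
    - [0, 0, 0, 0, 0, 0, 0.72]

```text
clock: 3.15
eef_pos: [596.9, -26.8, 124.4]
eef_rot: [-3.141, 0.002, 3.114]
wrist_force: [-0.0, -0.5, 0.5]
finger_gap: 39.3
finger_force: 0.0
```

Run:
```python
from h import *
np.set_printoptions(precision=2,suppress=True)
x,r=tri(ray("top",181,113),ray("side",358,97));print("basin rim ctr",x,r)
print(onz("top",233,113,x[2]),onz("side",408,100,x[2]))
s=manip.read_state();print(s["eef_pos"],s["finger_gap"])
c=np.array([747,-30.]);p=s["eef_pos"][:2]-c
print(np.hypot(*p),np.degrees(np.arctan2(p[1],p[0])))
E=np.array([548,-24.])-c;a=np.degrees(np.arctan2(E[1],E[0]));v=np.array([439.3,159])-c;L=np.hypot(*v);e=np.arccos((L*L-102500)/1e5)
al=np.degrees(np.arctan2(v[1],v[0])-np.arctan2(250*np.sin(e),200+250*np.cos(e)));tot=al-a;n=38
print("lower now",a,"goal",al,"e",np.degrees(e),"turn",tot)
w=np.radians(tot)/n;q=p
for i in range(n):
    R=np.array([[np.cos(w),-np.sin(w)],[np.sin(w),np.cos(w)]]);k=R@q;print(i,np.degrees(w).round(2),k-q,end=";");q=k
```

```text
basin rim ctr [800.17 355.52 215.45] [0.5, 0.5]
[796.43 204.12 215.45] [927.46 280.19 215.45]
[596.85 -26.85 124.36] 39.32969715990832
150.18188176521195 178.7974871142554
lower now 178.27301224951236 goal 106.77189144975117 e 73.79929631383443 turn -71.5011207997612
0 -1.88 [0.18 4.93];1 -1.88 [0.35 4.92];2 -1.88 [0.51 4.91];3 -1.88 [0.67 4.89];4 -1.88 [0.83 4.86];5 -1.88 [0.99 4.83];6 -1.88 [1.15 4.8 ];7 -1.88 [1.3  4.76];8 -1.88 [1.46 4.71];9 -1.88 [1.61 4.66];10 -1.88 [1.76 4.61];11 -1.88 [1.91 4.55];12 -1.88 [2.06 4.48];13 -1.88 [2.21 4.41];14 -1.88 [2.35 4.33];15 -1.88 [2.49 4.26];16 -1.88 [2.63 4.17];17 -1.88 [2.77 4.08];18 -1.88 [2.9  3.99];19 -1.88 [3.03 3.89];20 -1.88 [3.16 3.79];21 -1.88 [3.28 3.68];22 -1.88 [3.4  3.58];23 -1.88 [3.51 3.46];24 -1.88 [3.62 3.34];25 -1.88 [3.73 3.22];26 -1.88 [3.84 3.1 ];27 -1.88 [3.94 2.97];28 -1.88 [4.03 2.84];29 -1.88 [4.12 2.71];30 -1.88 [4.21 2.57];31 -1.88 [4.29 2.43];32 -1.88 [4.37 2.29];33 -1.88 [4.44 2.14];34 -1.88 [4.51 2.  ];35 -1.88 [4.57 1.85];36 -1.88 [4.63 1.7 ];37 -1.88 [4.68 1.54];
```

Emit:
servo_tool:
  rows:
    - [0, 0, 0, 0, 0, 0, 0.72]
    - [0, 0, -1.88, 0.2, 4.9, 0, 0.72]
    - [0, 0, -1.88, 0.3, 4.9, 0, 0.72]
    - [0, 0, -1.88, 0.5, 4.9, 0, 0.72]
    - [0, 0, -1.88, 0.7, 4.9, 0, 0.72]
    - [0, 0, -1.88, 0.8, 4.9, 0, 0.72]
    - [0, 0, -1.88, 1.0, 4.8, 0, 0.72]
    - [0, 0, -1.88, 1.1, 4.8, 0, 0.72]
    - [0, 0, -1.88, 1.3, 4.8, 0, 0.72]
    - [0, 0, -1.88, 1.5, 4.7, 0, 0.72]
    - [0, 0, -1.88, 1.6, 4.7, 0, 0.72]
    - [0, 0, -1.88, 1.8, 4.6, 0, 0.72]
    - [0, 0, -1.88, 1.9, 4.5, 0, 0.72]
    - [0, 0, -1.88, 2.1, 4.5, 0, 0.72]

```text
clock: 4.9
eef_pos: [610.6, 33.8, 123.3]
eef_rot: [-3.139, -0.001, 2.685]
wrist_force: [-6.7, -7.1, 4.1]
finger_gap: 26.3
finger_force: 5.0
```

Emit:
servo_tool:
  rows:
    - [0, 0, -1.88, 2.2, 4.4, 0, 0.72]
    - [0, 0, -1.88, 2.4, 4.3, 0, 0.72]
    - [0, 0, -1.88, 2.5, 4.3, 0, 0.72]
    - [0, 0, -1.88, 2.6, 4.2, 0, 0.72]
    - [0, 0, -1.88, 2.8, 4.1, 0, 0.72]
    - [0, 0, -1.88, 2.9, 4.0, 0, 0.72]
    - [0, 0, -1.88, 3.0, 3.9, 0, 0.72]
    - [0, 0, -1.88, 3.2, 3.8, 0, 0.72]
    - [0, 0, -1.88, 3.3, 3.7, 0, 0.72]
    - [0, 0, -1.88, 3.4, 3.6, 0, 0.72]
    - [0, 0, -1.88, 3.5, 3.5, 0, 0.72]
    - [0, 0, -1.88, 3.6, 3.3, 0, 0.72]

```text
clock: 6.4
eef_pos: [645.6, 81.7, 123.3]
eef_rot: [-3.139, -0.001, 2.292]
wrist_force: [-11.2, -2.6, 5.7]
finger_gap: 26.4
finger_force: 5.0
```

Emit:
servo_tool:
  rows:
    - [0, 0, -1.88, 3.7, 3.2, 0, 0.72]
    - [0, 0, -1.88, 3.8, 3.1, 0, 0.72]
    - [0, 0, -1.88, 3.9, 3.0, 0, 0.72]
    - [0, 0, -1.88, 4.0, 2.8, 0, 0.72]
    - [0, 0, -1.88, 4.1, 2.7, 0, 0.72]
    - [0, 0, -1.88, 4.2, 2.6, 0, 0.72]
    - [0, 0, -1.88, 4.3, 2.4, 0, 0.72]
    - [0, 0, -1.88, 4.4, 2.3, 0, 0.72]
    - [0, 0, -1.88, 4.4, 2.1, 0, 0.72]
    - [0, 0, -1.88, 4.5, 2.0, 0, 0.72]
    - [0, 0, -1.88, 4.6, 1.9, 0, 0.72]
    - [0, 0, -1.88, 4.6, 1.7, 0, 0.72]
    - [0, 0, -1.88, 4.7, 1.5, 0, 0.72]
    - [0, 0, 0, 0, 0, 0, 0.72]

```text
clock: 8.15
eef_pos: [701.3, 113.8, 123.2]
eef_rot: [-3.14, -0.001, 1.866]
wrist_force: [-4.8, 1.1, 2.3]
finger_gap: 26.4
finger_force: 2.2
```

Run:
```python
from h import *
s=manip.read_state();print(s["clock"],s["joints"])
t=manip.camera("top")[:,:,::-1];d=manip.camera("side")[:,:,::-1]
cv2.imwrite("pics/t2.png",t);cv2.imwrite("pics/s2.png",d)
a=cv2.resize(t[90:300,180:430],(750,630))[:590];cv2.imwrite("pics/t2c.png",a)
```

```text
8.15 [ 1.09081175e-01  7.32987138e-01  1.06969409e+00  6.04770517e-04
  1.34052598e+00 -1.86690279e-01]
```

View pics/t2c.png

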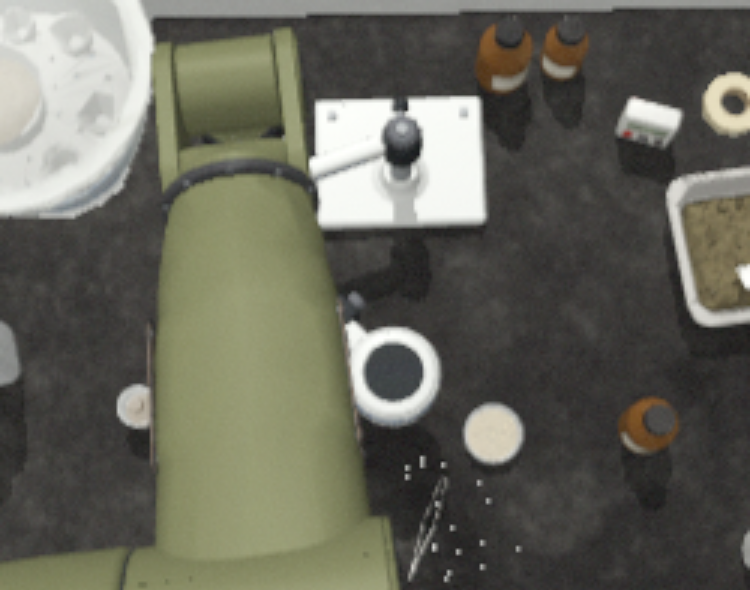

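The crop shows the arm swung, with the scope drum top at crop (394,373), which is top-view pixel (311,214). The sand dish and bottles are undisturbed. I'll lift off and look from the wrist camera.

Emit:
servo_tool:
  rows:
    - [0, 0, 0, 0, 0, 0, 0.3]
    - [0, 0, 0, 0, 0, 0, 0.3]
    - [0, 0, 0, 0, 0, 25, 0.3]
    - [0, 0, 0, 0, 0, 30, 0.3]
    - [0, 0, 0, 0, 0, 35, 0.3]
    - [0, 0, 0, 0, 0, 35, 0.3]
    - [0, 0, 0, -30, 0, 10, 0.3]
    - [0, 0, 0, -40, 0, 10, 0.3]
    - [0, 0, 0, -40, 0, 0, 0.3]
    - [0, 0, 0, -40, 0, 0, 0.3]
    - [0, 0, 0, 0, 0, 0, 0.3]

```text
clock: 9.62
eef_pos: [550.4, 113.3, 269.0]
eef_rot: [3.14, 0.0, 1.867]
wrist_force: [1.3, -0.4, -0.2]
finger_gap: 65.5
finger_force: 0.0
```

Run:
```python
from h import *
np.set_printoptions(precision=1,suppress=True)
s=manip.read_state();print(s["clock"],s["eef_pos"],s["eef_rot"])
cv2.imwrite("pics/w3.png",manip.camera("wrist")[:,:,::-1])
sc=onz("top",311.3,214.3,158);print("scope",sc)
c=np.array([747,-30.])
v=sc[:2]-c;L=np.hypot(*v);e=np.arccos((L*L-102500)/1e5)
al=np.arctan2(v[1],v[0])-np.arctan2(250*np.sin(e),200+250*np.cos(e))
el=c+200*np.array([np.cos(al),np.sin(al)]);print(np.degrees([al,e,al+e]),el)
for z in(158,172):print(proj("wrist",[*el,z],s))
print(proj("wrist",sc,s))
```

```text
9.625 [550.4 113.3 269. ] [3.1 0.  1.9]
scope [501.6 -17.9 158. ]
[109.8 114.9 224.8] [679.1 158.1]
(np.float64(465.76899227183986), np.float64(196.10484418089086))
(np.float64(472.76902478135264), np.float64(199.89288151334333))
(np.float64(235.34763813752326), np.float64(307.27706575894877))
```

View pics/w3.png

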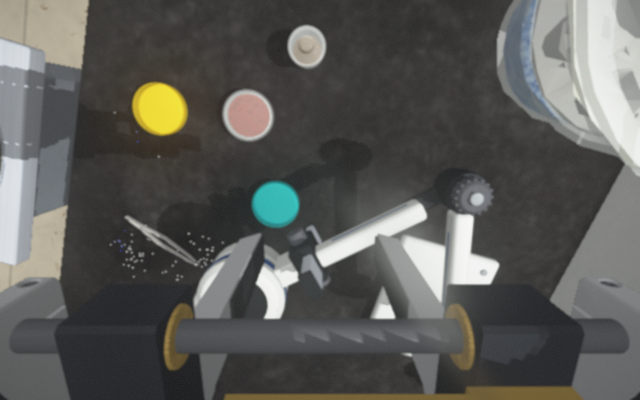

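The wrist view shows the elbow nut at (477,199), close to the predicted (473,200). The upper link runs from (425,210) to (325,255), matching the predicted line, and the red dish is at (248,115). I'll straddle the upper link 105 mm from the elbow.

Emit:
servo_tool:
  rows:
    - [0, 0, -7.75, 6.8, -3.7, 0, 0.3]
    - [0, 0, -7.75, 6.8, -3.7, 0, 0.3]
    - [0, 0, -7.75, 6.8, -3.7, 0, 0.3]
    - [0, 0, -7.75, 6.8, -3.7, 0, 0.3]
    - [0, 0, -7.75, 6.8, -3.7, 0, 0.3]
    - [0, 0, -7.75, 6.8, -3.7, 0, 0.3]
    - [0, 0, -7.75, 6.8, -3.7, 0, 0.3]
    - [0, 0, -7.75, 6.8, -3.7, 0, 0.3]
    - [0, 0, 0, 0, 0, -25, 0.3]
    - [0, 0, 0, 0, 0, -30, 0.3]
    - [0, 0, 0, 0, 0, -30, 0.3]
    - [0, 0, 0, 0, 0, -25, 0.3]
    - [0, 0, 0, 0, 0, -25, 0.3]
    - [0, 0, 0, 0, 0, -16, 0.3]
    - [0, 0, 0, 0, 0, 0, 0.72]
    - [0, 0, 0, 0, 0, 0, 0.72]
    - [0, 0, 0, 0, 0, 0, 0.72]
    - [0, 0, 0, 0, 0, 0, 0.72]

```text
clock: 11.92
eef_pos: [606.4, 83.7, 117.5]
eef_rot: [3.141, -0.001, 0.784]
wrist_force: [0.3, -0.4, -0.7]
finger_gap: 29.4
finger_force: 0.0
```

Run:
```python
from h import *
np.set_printoptions(precision=1,suppress=True)
s=manip.read_state();print(s["clock"],s["eef_pos"],np.degrees(s["eef_rot"]),s["wrist_force"],s["finger_gap"],s["finger_force"],s["joints"])
c=np.array([679,158.]);p=s["eef_pos"][:2]-c
print(np.hypot(*p),np.degrees(np.arctan2(p[1],p[0])))
n=26;w=np.radians(-44.)/n;q=p
for i in range(n):
    R=np.array([[np.cos(w),-np.sin(w)],[np.sin(w),np.cos(w)]]);k=R@q;print(np.degrees(w).round(2),k-q,end=";");q=k
```

```text
11.925 [606.4  83.7 117.5] [180.   -0.   44.9] [ 0.3 -0.4 -0.7] 29.391509136389992 0.0 [ 0.1  0.5  1.4 -0.   1.2  0.9]
103.88536956369153 -134.31534404521136
-1.69 [-2.2  2.2];-1.69 [-2.1  2.2];-1.69 [-2.   2.3];-1.69 [-2.   2.4];-1.69 [-1.9  2.4];-1.69 [-1.8  2.5];-1.69 [-1.7  2.5];-1.69 [-1.7  2.6];-1.69 [-1.6  2.6];-1.69 [-1.5  2.7];-1.69 [-1.4  2.7];-1.69 [-1.4  2.8];-1.69 [-1.3  2.8];-1.69 [-1.2  2.8];-1.69 [-1.1  2.9];-1.69 [-1.   2.9];-1.69 [-0.9  2.9];-1.69 [-0.8  2.9];-1.69 [-0.8  3. ];-1.69 [-0.7  3. ];-1.69 [-0.6  3. ];-1.69 [-0.5  3. ];-1.69 [-0.4  3. ];-1.69 [-0.3  3.1];-1.69 [-0.2  3.1];-1.69 [-0.1  3.1];
```

Emit:
servo_tool:
  rows:
    - [0, 0, -1.69, -2.2, 2.2, 0, 0.72]
    - [0, 0, -1.69, -2.1, 2.2, 0, 0.72]
    - [0, 0, -3.38, -4.0, 4.7, 0, 0.72]
    - [0, 0, -3.38, -3.7, 4.9, 0, 0.72]
    - [0, 0, -3.38, -3.4, 5.1, 0, 0.72]
    - [0, 0, -3.38, -3.1, 5.3, 0, 0.72]
    - [0, 0, -3.38, -2.8, 5.5, 0, 0.72]
    - [0, 0, -3.38, -2.5, 5.6, 0, 0.72]
    - [0, 0, -3.38, -2.1, 5.8, 0, 0.72]
    - [0, 0, -3.38, -1.7, 5.8, 0, 0.72]
    - [0, 0, -3.38, -1.5, 6.0, 0, 0.72]
    - [0, 0, -3.38, -1.1, 6.0, 0, 0.72]
    - [0, 0, -3.38, -0.7, 6.1, 0, 0.72]
    - [0, 0, -3.38, -0.3, 6.2, 0, 0.72]
    - [0, 0, 0, 0, 0, 0, 0.72]

```text
clock: 13.8
eef_pos: [574.8, 155.4, 117.0]
eef_rot: [-3.141, 0.0, 0.017]
wrist_force: [0.6, 0.3, -0.8]
finger_gap: 26.5
finger_force: 0.0
```

Run:
```python
from h import *
s=manip.read_state();print(s["clock"])
t=manip.camera("top")[:,:,::-1];d=manip.camera("side")[:,:,::-1];w=manip.camera("wrist")[:,:,::-1]
cv2.imwrite("pics/t4.png",t);cv2.imwrite("pics/s4.png",d)
o=np.vstack([np.hstack([cv2.resize(t[150:290,180:380],(400,280)),cv2.resize(d[150:290,200:400],(400,280))]),np.hstack([cv2.resize(w,(448,280)),np.zeros((280,352,3),np.uint8)])])
cv2.imwrite("pics/m4.png",o)
```

```text
13.8
```

View pics/m4.png

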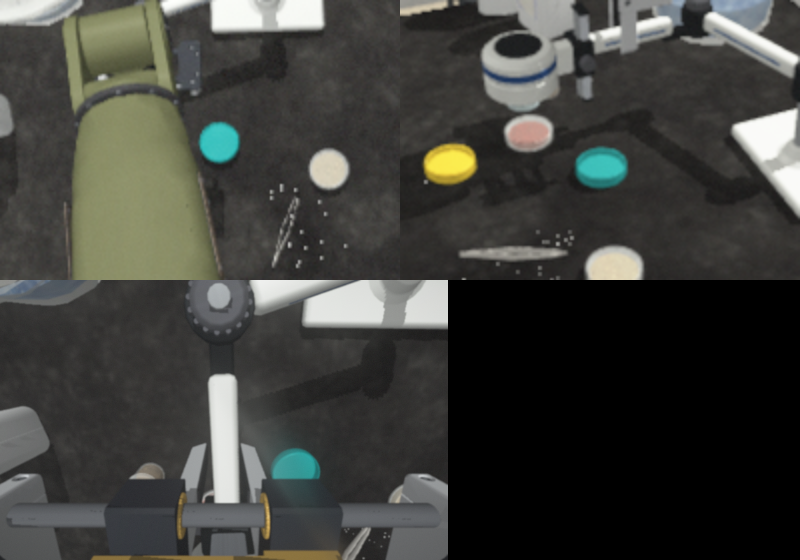

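The montage shows the drum above and slightly left of the red dish in the side view (drum top about side pixel (259,172), nosepiece visible), with every bystander in place. I'll lift off and back away so the top camera sees the drum.

Emit:
servo_tool:
  rows:
    - [0, 0, 0, 0, 0, 0, 0.3]
    - [0, 0, 0, 0, 0, 0, 0.3]
    - [0, 0, 0, 0, 0, 25, 0.3]
    - [0, 0, 0, 0, 0, 35, 0.3]
    - [0, 0, 0, 0, 0, 40, 0.3]
    - [0, 0, 0, 0, -20, 40, 0.3]
    - [0, 0, 0, 0, -45, 10, 0.3]
    - [0, 0, 0, 0, -50, 0, 0.3]
    - [0, 0, 0, 0, -50, 0, 0.3]
    - [0, 0, 0, 0, -50, 0, 0.3]
    - [0, 0, 0, 0, -30, 0, 0.3]
    - [0, 0, 0, 0, 0, 0, 0.3]

```text
clock: 15.45
eef_pos: [574.8, -91.6, 266.8]
eef_rot: [-3.142, 0.0, 0.015]
wrist_force: [0.4, -0.2, 0.9]
finger_gap: 65.9
finger_force: 0.0
```

Run:
```python
from h import *
s=manip.read_state();print(s["clock"],s["eef_pos"])
t=manip.camera("top")[:,:,::-1];d=manip.camera("side")[:,:,::-1]
cv2.imwrite("pics/t5.png",t);cv2.imwrite("pics/s5.png",d)
o=np.hstack([cv2.resize(t[120:270,215:315],(400,600),interpolation=2),cv2.resize(d[150:240,220:280],(400,600),interpolation=2)])
cv2.imwrite("pics/m5.png",o)
```

```text
15.45 [574.81281958 -91.59055219 266.75065342]
```

View pics/m5.png

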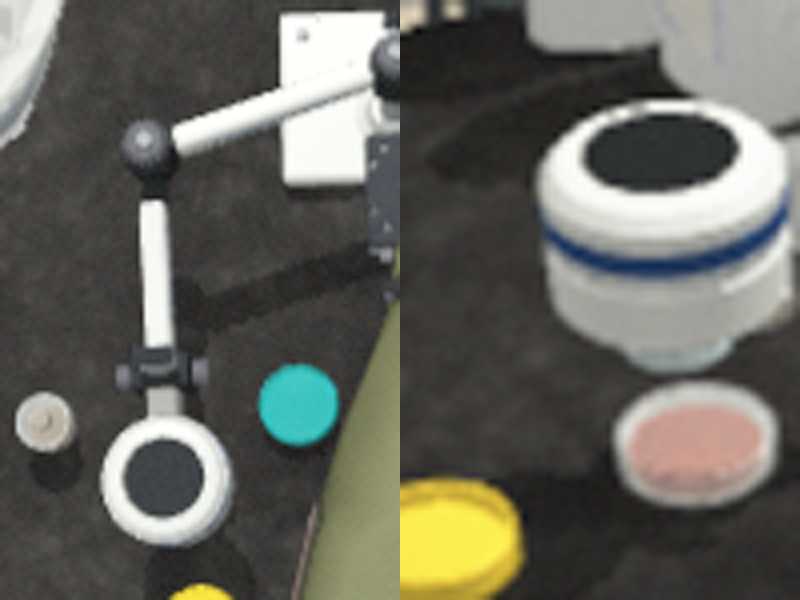

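The left half shows the drum's black top disc at top pixel (256.0,239.3), the elbow at (252,158) and the weighing bottle in place. The right half shows the disc at side pixel (259,173), with the nosepiece rim low point near (262,205) above the red dish.

Run:
```python
from h import *
np.set_printoptions(precision=1,suppress=True)
t=cv2.imread("pics/t5.png");d=cv2.imread("pics/s5.png")
def disc(im,x,y,r):
    g=cv2.cvtColor(im,cv2.COLOR_BGR2GRAY);m=((g<110)*255).astype(np.uint8);k=np.zeros_like(m);cv2.circle(k,(x,y),r,255,-1);m&=k
    n,l,st,ce=cv2.connectedComponentsWithStats(m);i=l[y,x];return ce[i],st[i]
a,sa=disc(t,256,239,13);b,sb=disc(d,259,173,15);print(a,sa,b,sb)
x,r=tri(ray("top",*a),ray("side",*b));print("scope",x,r)
E,r=tri(ray("top",252,157.5),ray("side",347,163));print("elbow top z158",onz("top",252,157.5,158))
sc=x[:2];c=np.array([747,-30.])
def ik(p):
    v=p-c;L=np.hypot(*v);e=np.arccos((L*L-102500)/1e5);al=np.arctan2(v[1],v[0])-np.arctan2(250*np.sin(e),200+250*np.cos(e));return np.degrees([al,e,al+e]),c+200*np.array([np.cos(al),np.sin(al)])
print(ik(sc));print(ik(np.array([439.3,159.])))
print(proj("side",[439.3,159,18]),proj("side",[*sc,18]))
el=ik(sc)[1]
for k in(40,75,105,215):print(k,el+(sc-el)*k/250)
```

```text
[255.5 239. ] [246 230  20  19 299] [258.6 172.4] [248 167  23  12 213]
scope [432.6 144.3 157.6] [0.6, 0.6]
elbow top z158 [678.  155.9 158. ]
(array([108.9,  74.5, 183.4]), array([682.1, 159.2]))
(array([106.8,  73.8, 180.6]), array([689.3, 161.5]))
(np.float64(264.0305759207596), np.float64(213.86737514091797)) (np.float64(263.11839247282745), np.float64(217.50324145024516))
40 [642.2 156.8]
75 [607.3 154.7]
105 [577.3 152.9]
215 [467.5 146.4]
```

Emit:
servo_tool:
  rows:
    - [0, 0, 9.8, 11.2, 18.5, 0, 0.3]
    - [0, 0, 9.8, 11.2, 18.5, 0, 0.3]
    - [0, 0, 9.8, 11.2, 18.5, 0, 0.3]
    - [0, 0, 9.8, 11.2, 18.5, 0, 0.3]
    - [0, 0, 9.8, 11.2, 18.5, 0, 0.3]
    - [0, 0, 9.8, 11.2, 18.5, 0, 0.3]
    - [0, 0, 9.8, 11.2, 18.5, 0, 0.3]
    - [0, 0, 9.8, 11.2, 18.5, 0, 0.3]
    - [0, 0, 9.8, 11.2, 18.5, 0, 0.3]
    - [0, 0, 9.8, 11.2, 18.5, 0, 0.3]
    - [0, 0, 9.0, 11.2, 18.5, 0, 0.3]
    - [0, 0, 0, 0, 0, -28, 0.3]
    - [0, 0, 0, 0, 0, -29, 0.3]
    - [0, 0, 0, 0, 0, -29, 0.3]
    - [0, 0, 0, 0, 0, -29, 0.3]
    - [0, 0, 0, 0, 0, -29, 0.3]
    - [0, 0, 0, 0, 0, 0, 0.72]
    - [0, 0, 0, 0, 0, 0, 0.72]
    - [0, 0, 0, 0, 0, 0, 0.72]
    - [0, 0, 0, 0, 0, 0, 0.72]

```text
clock: 18.05
eef_pos: [698.5, 113.7, 123.9]
eef_rot: [3.14, 0.0, 1.885]
wrist_force: [-0.7, 0.8, -0.5]
finger_gap: 29.6
finger_force: 0.0
```

Emit:
servo_tool:
  rows:
    - [0, 0, -0.5, 1.6, 0.5, 0, 0.72]
    - [0, 0, -0.5, 1.6, 0.5, 0, 0.72]
    - [0, 0, -0.5, 1.6, 0.5, 0, 0.72]
    - [0, 0, -0.5, 1.6, 0.5, 0, 0.72]
    - [0, 0, 0, 1.6, 0.5, 0, 0.72]
    - [0, 0, 0, 0, 0, 0, 0.72]
    - [0, 0, 0, 0, 0, 0, 0.72]

```text
clock: 18.92
eef_pos: [705.6, 115.9, 123.1]
eef_rot: [-3.14, -0.0, 1.85]
wrist_force: [-7.4, -1.5, 3.9]
finger_gap: 26.1
finger_force: 3.7
```

Emit:
servo_tool:
  rows:
    - [0, 0, 0, 1.0, 0.3, 0, 0.72]
    - [0, 0, 0, 0, 0, 0, 0.72]
    - [0, 0, 0, 0, 0, 0, 0.3]
    - [0, 0, 0, 0, 0, 0, 0.3]
    - [0, 0, 0, 0, 0, 25, 0.3]
    - [0, 0, 0, 0, 0, 30, 0.3]
    - [0, 0, 0, 0, 0, 40, 0.3]
    - [0, 0, 0, -25, -35, 40, 0.3]
    - [0, 0, -9, -25, -45, 10, 0.3]
    - [0, 0, -9, -25, -45, 0, 0.3]
    - [0, 0, -9, -25, -45, 0, 0.3]
    - [0, 0, -9, -25, -45, 0, 0.3]
    - [0, 0, 0, 0, 0, 0, 0.3]

```text
clock: 20.55
eef_pos: [581.2, -101.2, 268.5]
eef_rot: [3.141, 0.0, 1.216]
wrist_force: [0.8, -0.0, -0.8]
finger_gap: 66.0
finger_force: 0.0
```

```bash
cat > m.py <<'E'
from h import *
np.set_printoptions(precision=1,suppress=True)
s=manip.read_state();print(s["clock"],s["eef_pos"],np.degrees(s["eef_rot"]))
t=manip.camera("top")[:,:,::-1].copy();d=manip.camera("side")[:,:,::-1].copy()
cv2.imwrite(f"pics/t_{s['clock']:.1f}.png",t);cv2.imwrite(f"pics/s_{s['clock']:.1f}.png",d)
def disc(im,x,y,r):
    g=cv2.cvtColor(im,cv2.COLOR_BGR2GRAY);m=((g<110)*255).astype(np.uint8);k=np.zeros_like(m);cv2.circle(k,(x,y),r,255,-1);m&=k
    n,l,st,ce=cv2.connectedComponentsWithStats(m);i=l[y,x];return ce[i],st[i]
def meas(tx=(255,236),sx=(262,170)):
    a,sa=disc(t,*tx,14);b,sb=disc(d,*sx,16);print(a,sa,b,sb)
    print("scope",*tri(ray("top",*a),ray("side",*b)),onz("top",*a,158))
meas()
h=cv2.cvtColor(d,cv2.COLOR_BGR2HSV);m=cv2.inRange(h,(0,25,90),(15,160,255));k=np.zeros_like(m);cv2.circle(k,(264,217),20,255,-1);m&=k
n,l,st,ce=cv2.connectedComponentsWithStats(m);i=1+np.argmax(st[1:,4]);print("red side",ce[i],st[i])
E
python3 m.py
```

```text
20.55 [ 581.2 -101.2  268.5] [179.9   0.   69.7]
[251.6 236.8] [242 228  20  19 299] [259.9 169.7] [249 164  23  12 205]
scope [439.2 155.7 157.3] [0.8, 0.8] [439.9 155.5 158. ]
red side [263.9 217.1] [254 210  21  15 246]
```

Emit:
servo_tool:
  rows:
    - [0, 0, -8.55, 0.1, 32.5, 0, 0.3]
    - [0, 0, -8.55, 0.1, 32.5, 0, 0.3]
    - [0, 0, -8.55, 0.1, 32.5, 0, 0.3]
    - [0, 0, -8.55, 0.1, 32.5, 0, 0.3]
    - [0, 0, -8.55, 0.1, 32.5, 0, 0.3]
    - [0, 0, -8.55, 0.1, 32.5, 0, 0.3]
    - [0, 0, -8.55, 0.1, 32.5, 0, 0.3]
    - [0, 0, -8.55, 0.1, 32.5, 0, 0.3]
    - [0, 0, 0, 0, 0, -30, 0.3]
    - [0, 0, 0, 0, 0, -30, 0.3]
    - [0, 0, 0, 0, 0, -30, 0.3]
    - [0, 0, 0, 0, 0, -30, 0.3]
    - [0, 0, 0, 0, 0, -31, 0.3]
    - [0, 0, 0, 0, 0, 0, 0.72]
    - [0, 0, 0, 0, 0, 0, 0.72]
    - [0, 0, 0, 0, 0, 0, 0.72]
    - [0, 0, 0, 0, 0, 0, 0.72]

```text
clock: 22.78
eef_pos: [583.3, 161.5, 117.9]
eef_rot: [-3.141, -0.001, 0.028]
wrist_force: [-0.2, -0.9, 0.3]
finger_gap: 29.3
finger_force: 0.0
```

Emit:
servo_tool:
  rows:
    - [0, 0, 0, 0, 0.6, 0, 0.72]
    - [0, 0, 0, 0, 0.6, 0, 0.72]
    - [0, 0, 0, 0, 0.5, 0, 0.72]
    - [0, 0, 0, 0, 0, 0, 0.72]

```text
clock: 23.28
eef_pos: [583.1, 162.8, 117.0]
eef_rot: [3.141, 0.0, 0.028]
wrist_force: [-0.1, -3.3, 2.3]
finger_gap: 26.4
finger_force: 1.5
```

Contact is at about 3 N. I'll make a small extra push, then release and measure with the arm out of the way.

Emit:
servo_tool:
  rows:
    - [0, 0, 0, 0, 0.5, 0, 0.72]
    - [0, 0, 0, 0, 0, 0, 0.72]
    - [0, 0, 0, 0, 0, 0, 0.3]
    - [0, 0, 0, 0, 0, 0, 0.3]
    - [0, 0, 0, 0, 0, 30, 0.3]
    - [0, 0, 0, 0, 0, 40, 0.3]
    - [0, 0, 0, 0, 0, 40, 0.3]
    - [0, 0, 0, 0, -30, 20, 1]
    - [0, 0, 0, -10, -40, 0, 1]
    - [0, 0, 0, -10, -40, 0, 1]
    - [0, 0, 0, -20, -40, 0, 1]
    - [0, 0, 0, -20, -40, 0, 1]
    - [0, 0, 0, 0, 0, 0, 1]

```text
clock: 24.9
eef_pos: [522.3, -28.2, 247.3]
eef_rot: [3.142, -0.001, 0.025]
wrist_force: [0.1, -0.8, -0.0]
finger_gap: 9.0
finger_force: 0.0
```

```bash
sed -i 's/(255,236),sx=(262,170)/(251,236),sx=(261,169)/' m.py; python3 m.py
```

```text
24.9 [522.3 -28.2 247.3] [180.   -0.    1.5]
[251.1 236.8] [242 228  19  19 295] [259.8 169.4] [249 164  23  12 205]
scope [439.2 157.2 157.5] [0.6, 0.6] [439.8 157.1 158. ]
red side [263.9 217.1] [254 210  21  15 247]
```

Emit:
servo_tool:
  rows:
    - [0, 0, 0, -10, 23, 0, 1]
    - [0, 0, 0, -10, 23, 0, 1]
    - [0, 0, 0, -10, 23, 0, 1]
    - [0, 0, 0, -10, 23, 0, 1]
    - [0, 0, 0, -10, 23, -15, 1]
    - [0, 0, 0, -10, 23, -20, 1]
    - [0, 0, 0, -10, 23, -20, 1]
    - [0, 0, 0, -12.5, 24.5, -15, 1]
    - [0, 0, 0, 0, 0, 0, 1]

```text
clock: 26.12
eef_pos: [439.6, 160.8, 176.1]
eef_rot: [3.141, 0.002, 0.031]
wrist_force: [0.7, -0.6, 0.5]
finger_gap: 0.3
finger_force: 0.0
```

Run:
```python
from h import *
for z in range(50,84,3): print(z,proj("side",[427.9,123.3,z]))
print(proj("side",[432.6-10,144.3-45,96]))
```

```text
50 (np.float64(262.68212980455894), np.float64(212.52164708801408))
53 (np.float64(262.5932240936729), np.float64(211.57864204620014))
56 (np.float64(262.5040630639369), np.float64(210.63292888855855))
59 (np.float64(262.4146456139348), np.float64(209.68449593259004))
62 (np.float64(262.32497063590625), np.float64(208.73333142850248))
65 (np.float64(262.23503701570087), np.float64(207.77942355872594))
68 (np.float64(262.144843632732), np.float64(206.82276043742306))
71 (np.float64(262.0543893599304), np.float64(205.8633301099956))
74 (np.float64(261.96367306369694), np.float64(204.90112055258618))
77 (np.float64(261.8726936038557), np.float64(203.93611967157628))
80 (np.float64(261.78144983360573), np.float64(202.9683153030794))
83 (np.float64(261.68994059947323), np.float64(201.99769521243007))
(np.float64(261.8745626779757), np.float64(203.33657955056208))
```

Emit:
servo_tool:
  rows:
    - [0, 0, 0, 0, -1.5, -3, 1]
    - [0, 0, 0, 0, -1.5, -3, 1]
    - [0, 0, 0, 0, 0, -3, 1]
    - [0, 0, 0, 0, 0, -2, 1]
    - [0, 0, 0, 0, 0, -2, 1]
    - [0, 0, 0, 0, 0, -2, 1]
    - [0, 0, 0, 0, 0, -2, 1]
    - [0, 0, 0, 0, 0, -2, 1]

```text
clock: 27.12
eef_pos: [440.5, 156.1, 157.8]
eef_rot: [-3.142, -0.0, 0.028]
wrist_force: [0.5, -0.6, 0.0]
finger_gap: 0.3
finger_force: 0.0
```

Emit:
servo_tool:
  rows:
    - [0, 0, 0, 0, 0, -1, 1]
    - [0, 0, 0, 0, 0, -1, 1]
    - [0, 0, 0, 0, 0, -1, 1]
    - [0, 0, 0, 0, 0, -1, 1]
    - [0, 0, 0, 0, 0, -1, 1]
    - [0, 0, 0, 0, 0, -1, 1]

```text
clock: 27.88
eef_pos: [440.5, 156.1, 152.2]
eef_rot: [-3.142, -0.0, 0.028]
wrist_force: [-2.2, -0.2, 5.1]
finger_gap: 0.3
finger_force: 2.6
```

Emit:
servo_tool:
  rows:
    - [0, 0, 0, 0, 0, -1.5, 1]
    - [0, 0, 0, 0, 0, -1.5, 1]
    - [0, 0, 0, 0, 0, -1.5, 1]
    - [0, 0, 0, 0, 0, -1.5, 1]
    - [0, 0, 0, 0, 0, -1.5, 1]
    - [0, 0, 0, 0, 0, -1.5, 1]
    - [0, 0, 0, 0, 0, -1.5, 1]
    - [0, 0, 0, 0, 0, -1.5, 1]
    - [0, 0, 0, 0, 0, -1.5, 1]
    - [0, 0, 0, 0, 0, -1.5, 1]
    - [0, 0, 0, 0, 0, -1.5, 1]
    - [0, 0, 0, 0, 0, -1.5, 1]

```text
clock: 29.38
eef_pos: [440.5, 156.1, 134.2]
eef_rot: [-3.142, -0.0, 0.028]
wrist_force: [-3.0, -0.1, 5.3]
finger_gap: 0.5
finger_force: 2.6
```

Emit:
servo_tool:
  rows:
    - [0, 0, 0, 0, 0, -1.5, 1]
    - [0, 0, 0, 0, 0, -1.5, 1]
    - [0, 0, 0, 0, 0, -1.5, 1]
    - [0, 0, 0, 0, 0, -1.5, 1]
    - [0, 0, 0, 0, 0, -1.5, 1]
    - [0, 0, 0, 0, 0, -1.5, 1]

```text
clock: 30.12
eef_pos: [440.5, 156.1, 125.2]
eef_rot: [-3.142, -0.0, 0.028]
wrist_force: [-2.2, -0.2, 5.3]
finger_gap: 0.7
finger_force: 2.6
```

Run:
```python
from h import *
s=manip.read_state();print(s["clock"])
d=manip.camera("side")[:,:,::-1]
cv2.imwrite("pics/m6.png",cv2.resize(d[150:240,220:310],(600,600),interpolation=2))
```

```text
30.125
```

View pics/m6.png

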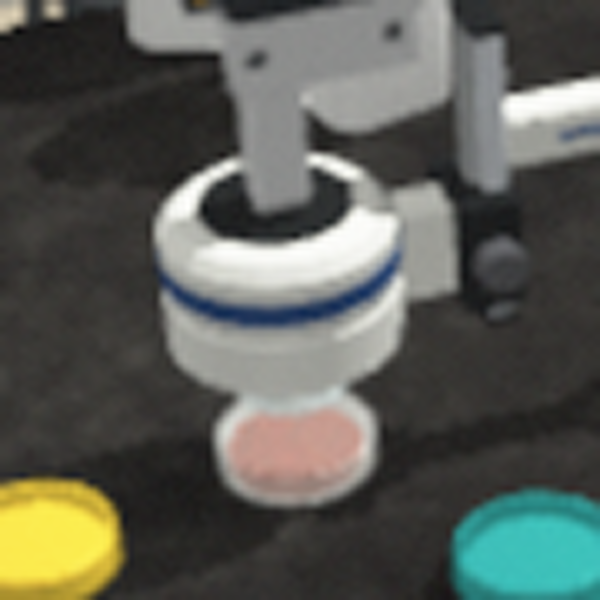

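The fingertips are centred on the drum's dark top. The nosepiece rim, at crop (295,405), is still above the lid, and the sliding force is a steady 5.3 N.

Emit:
servo_tool:
  rows:
    - [0, 0, 0, 0, 0, -1, 1]
    - [0, 0, 0, 0, 0, -1, 1]
    - [0, 0, 0, 0, 0, -1, 1]
    - [0, 0, 0, 0, 0, -1, 1]
    - [0, 0, 0, 0, 0, -1, 1]

```text
clock: 30.8
eef_pos: [440.5, 156.1, 120.1]
eef_rot: [-3.142, -0.0, 0.028]
wrist_force: [-2.4, -0.2, 6.0]
finger_gap: 0.3
finger_force: 2.6
```

Emit:
servo_tool:
  rows:
    - [0, 0, 0, 0, 0, -1, 1]
    - [0, 0, 0, 0, 0, -1, 1]
    - [0, 0, 0, 0, 0, -1, 1]

```text
clock: 31.18
eef_pos: [440.5, 156.1, 117.2]
eef_rot: [-3.142, -0.0, 0.028]
wrist_force: [-1.6, 0.5, 5.5]
finger_gap: 0.4
finger_force: 2.6
```

Emit:
servo_tool:
  rows:
    - [0, 0, 0, 0, 0, -1, 1]
    - [0, 0, 0, 0, 0, -1, 1]
    - [0, 0, 0, 0, 0, -1, 1]

```text
clock: 31.55
eef_pos: [440.5, 156.1, 114.1]
eef_rot: [-3.142, -0.0, 0.028]
wrist_force: [-3.2, -0.6, 5.4]
finger_gap: 0.6
finger_force: 2.6
```

Still free. I'll continue with calls of 2 mm, so a contact shows before the 6 mm of spring travel is used.

Emit:
servo_tool:
  rows:
    - [0, 0, 0, 0, 0, -1, 1]
    - [0, 0, 0, 0, 0, -1, 1]

```text
clock: 31.8
eef_pos: [440.5, 156.1, 112.2]
eef_rot: [-3.142, -0.0, 0.028]
wrist_force: [-2.1, -0.4, 5.5]
finger_gap: 0.4
finger_force: 2.6
```

Emit:
servo_tool:
  rows:
    - [0, 0, 0, 0, 0, -1, 1]
    - [0, 0, 0, 0, 0, -1, 1]

```text
clock: 32.05
eef_pos: [440.5, 156.1, 110.2]
eef_rot: [-3.142, -0.0, 0.028]
wrist_force: [-1.9, -1.1, 4.8]
finger_gap: 0.5
finger_force: 2.6
```

Emit:
servo_tool:
  rows:
    - [0, 0, 0, 0, 0, -1, 1]
    - [0, 0, 0, 0, 0, -1, 1]

```text
clock: 32.3
eef_pos: [440.5, 156.1, 108.2]
eef_rot: [-3.142, -0.0, 0.028]
wrist_force: [-2.1, -0.3, 4.7]
finger_gap: 0.3
finger_force: 2.6
```

Emit:
servo_tool:
  rows:
    - [0, 0, 0, 0, 0, -1, 1]
    - [0, 0, 0, 0, 0, -1, 1]

```text
clock: 32.55
eef_pos: [440.5, 156.1, 106.2]
eef_rot: [-3.142, -0.0, 0.028]
wrist_force: [-1.2, -0.8, 5.0]
finger_gap: 0.7
finger_force: 2.6
```

Emit:
servo_tool:
  rows:
    - [0, 0, 0, 0, 0, -1, 1]
    - [0, 0, 0, 0, 0, -0.5, 1]

```text
clock: 32.8
eef_pos: [440.5, 156.1, 104.6]
eef_rot: [-3.142, -0.0, 0.028]
wrist_force: [-1.7, -0.9, 5.2]
finger_gap: 0.6
finger_force: 2.5
```

Emit:
servo_tool:
  rows:
    - [0, 0, 0, 0, 0, -1, 1]
    - [0, 0, 0, 0, 0, -0.5, 1]

```text
clock: 33.05
eef_pos: [440.6, 156.1, 103.3]
eef_rot: [-3.142, -0.0, 0.028]
wrist_force: [-3.3, -0.5, 8.1]
finger_gap: 0.7
finger_force: 4.0
```

The force stepped from 5.2 to 8.1 N, which looks like contact. I'll add a slight press to confirm and seat it.

Emit:
servo_tool:
  rows:
    - [0, 0, 0, 0, 0, -0.5, 1]
    - [0, 0, 0, 0, 0, -0.5, 1]
    - [0, 0, 0, 0, 0, 0, 1]

```text
clock: 33.42
eef_pos: [440.5, 156.1, 102.3]
eef_rot: [-3.142, -0.0, 0.028]
wrist_force: [-3.8, -0.0, 7.2]
finger_gap: 0.4
finger_force: 3.8
```

Emit:
servo_tool:
  rows:
    - [0, 0, 0, 0, 0, 3, 1]
    - [0, 0, 0, 0, 0, 10, 1]
    - [0, 0, 0, 0, 0, 30, 1]
    - [0, 0, 0, 0, 0, 50, 1]
    - [0, 0, 0, 0, 0, 50, 1]
    - [0, 0, 0, 0, -40, 10, 1]
    - [0, 0, 0, 0, -50, 0, 1]
    - [0, 0, 0, 0, -50, 0, 1]
    - [0, 0, 0, 0, -50, 0, 1]
    - [0, 0, 0, 0, 0, 0, 1]

```text
clock: 34.67
eef_pos: [440.3, -36.3, 255.5]
eef_rot: [3.141, -0.0, 0.024]
wrist_force: [0.6, 0.2, -0.1]
finger_gap: 0.4
finger_force: 0.0
```

```bash
sed -i 's/^meas()/meas((251,240),(262,187))/' m.py; python3 m.py
python3 - <<'E'
import cv2,glob,os,numpy as np
s=max(glob.glob("pics/s_*"),key=os.path.getmtime);t=max(glob.glob("pics/t_*"),key=os.path.getmtime)
s=cv2.imread(s);t=cv2.imread(t)
cv2.imwrite("pics/m7.png",np.hstack([cv2.resize(s[160:250,220:310],(400,400)),cv2.resize(t[140:300,190:350],(400,400))]))
E
```

```text
34.675 [440.3 -36.3 255.5] [180.   -0.    1.4]
[253.6 238.6] [245 230  18  18 269] [261.7 187.6] [251 182  23  12 212]
scope [439.6 157.1 103. ] [0.5, 0.5] [434.6 149.6 158. ]
red side [263.9 219.8] [254 214  21  11 134]
```

View pics/m7.png

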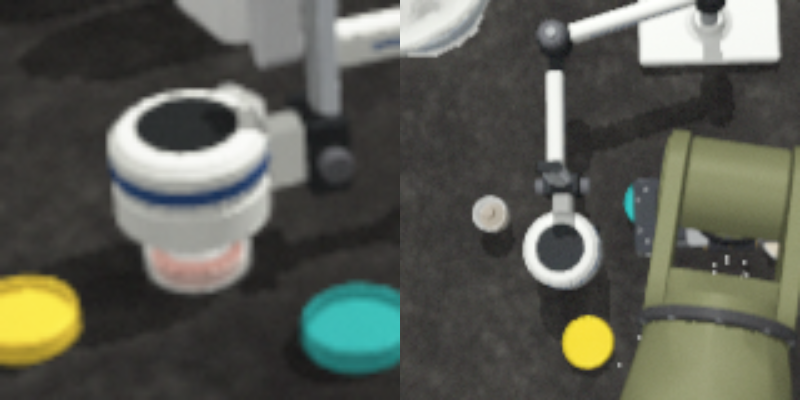

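The head stayed at top z 103 mm, 2 mm from the dish's centre in plan. The dish's side-view edges (columns 254–275, bottom row 225) have not moved, and the robot is clear.

```bash
python3 -c "from cell import manip;print(manip.sign_off())"
```

```text
the job is handed in; nothing more can be done
None
```

The microscope's nosepiece now rests lightly on the red dish's lid, about 2 mm off centre, and the head stayed put when the robot let go; the dish hasn't moved, no bystander looked disturbed, and the job is handed in at about 35 s.

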